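# Roll the glued port tube into its seat with the pusher

## Robot

A 6-joint arm with a two-finger parallel gripper is mounted at the origin on the work surface. World frame = base frame: x ahead of the robot, y to its left, z up, the work surface at z = 0. Lengths are in mm, angles in rad, forces in N, time in s.
With the tool pointing down it reaches from about 350 to 875 mm from the base axis. Payload 4.2 kg.
Tool frame: the origin (TCP) lies between the finger pads; the fingertips stand 17 mm ahead of it and the grasp point (between the pads) lies 2 mm behind it (nose_length is the distance from the TCP to the fingertips, in mm); z points along the fingers, y is the direction in which the jaws open and shut (so a half turn about z gives the same grasp; the last joint's range is limited). The gripper opens to 85 mm and grips with 20 to 120 N. Pads are 22 mm wide; open, the fingers measure 114 mm over their backs; the gripper's body (76 mm by 85 mm) begins 54 mm behind the grasp point. The pads swing forward as they close: fully open they stand 13 mm farther back than shut.
Start: joints at [-0.873, 0.385, 0.008, 0, -1.194, -0.259], TCP at [265.545, -565.76, 248.312] pointing down, gripper open.
Joint ranges: [-3.14, 3.14], [-1.21, 2.06], [-1.07, 1.41], [-3.16, 2.05], [-2.99, -0.16], [-3.1, 3.1]. Speed limits (rad/s): [2.79, 2.79, 3.14, 3.14, 3.14, 3.14].

## Interface

Orientations are given as a unit quaternion [x, y, z, w].
In Python, from bench import * gives the robot as it stands.
- The arm moves only by the tool jog_arm, never from a script. Its argument "increments" is a list of rows, each a list of 4 numbers: the shift along the tool's x, y, z in m, then the turn about the tool's z in degrees. A call has 1 to 10 rows; each row is the pose to reach, as a shift and turn from the pose measured when the call began, along the tool's axes at that moment; what a row does not reach only later rows make up. A row lasts 1/8 s, in which the tool goes at most 62.5 mm and 10.7 degrees, less where a joint would pass 70% of its speed; a pose out of reach is approached as far as the arm can. A call with a gripper value outside its range is refused whole. "hand" is the gripper's target within -1 to 1 (fully open at 1, half-way at 0, shut at -1), set as the call begins (left out, the last holds). The fingers move at their own pace and stop on an object; the grip force is fixed at half the most. Time passes only in rows, so rows that repeat a pose let the fingers close. It gives the time, the measured TCP pose, the force and the opening at its end, in the units of the state.
- read_state(): the state, without advancing time (a new reading comes with each control period).
- get_image(name): name is "side" or "top"; returns the picture (384x512x3 uint8, red, green, blue); there is no depth.
- calibration(name): a dict with "fx", "fy", "cx", "cy" (pixels), "position" and "rotation" of the camera in the world. Camera axes: x right, y up, looking along -z (the intrinsics and any distortion apply to the point x, -y, -z); pixel columns grow to the right and rows downward; lengths in mm; the calibration is good to about 2 mm. A picture is of the moment at which its call begins. calibration takes no time and is no camera call.
- job_done(): hands the job in, once; it reports no verdict.
The state is a dict: "clock": time; "joints": joint angles; "joint_vel": joint speeds; "joint_efforts": joint torques, N m; "position": TCP position; "ee_rot": TCP orientation; "contact_force": force on the tool from outside, world axes, zero at the start; "wrist_torque": the same for the moment, N m; "gripper_width": finger opening in mm.
Only numpy, scipy, OpenCV 4.12 (cv2) and the standard library are available. Lean on these libraries where they do the work, as an engineer would, in place of code of your own. Each camera call takes 0.05 s, during which the arm holds its last target.

## Task

The big plastic port tube on the sloping track has fresh glue on it, so neither fingers nor hand may touch it. Draw the pusher out of its sleeve (only its blade can be gripped there), set it down flat on the bench and let go, then take it again by its handle and with it gently roll the tube up the track until it drops into the open seat near the top and stays there. Finally lay the pusher flat on the black rubber mat and let go, leaving the oval frame, the loudspeaker driver and the reel where they are.

Things in the scene. Friction and masses are not known exactly. Their poses are not given: they have to be found in the camera images.
- tube_center (a point): Centre of the loudspeaker port tube: a black plastic cylinder 60 mm in diameter, 110 mm long, about 0.2 kg, its ends grey, lying across the track against its lower stop (axis 45 mm above the bench, 24 mm up the track from track). Position only: its axes turn as it rolls. It rolls freely, and back down to the stop if let go on the slope.
- track: Fixed aluminium channel. Origin on the bench under the lower stop's front face, mid-width; +x runs level along the track from low to high end, z up. Floor rises 3 degrees, from 14 mm above the bench at x=0 to 24.7 mm at x=205 mm. Side walls x=-10 to 294 mm, top 38 mm above the bench, 118 mm apart inside, 6 mm thick. The lower stop, x=-8 to 0, is 28 mm high.
- track_seat (a point): Where the tube's axis is once it lies in the seat: 50.7 mm above the bench, 220 mm from track; axes as track. The seat is a gap in the floor from 15 mm before to 15 mm past this point; the tube sinks 4 mm into it. Pushed some 5 mm on (about 1 N) it climbs out over the far edge, onto a level land 55 mm long with an end stop.
- holder: Fixed grey sleeve on the bench that keeps the pusher's handle: a tunnel 32 mm wide, 36 mm high, 118 mm deep inside; outside 44 mm wide, roof top 42 mm above the bench; back closed. Origin on the bench, mid-width in the open mouth; +x points straight out of the mouth, z up. The pusher must be drawn 115 mm to free its handle.
- pusher_blade (a point): Centre of the pusher's blade, an upright aluminium plate 8 mm thick (x), 90 wide (y), 70 high (z); +x points out of the pushing face, away from the handle; underside 35 mm below. Behind it a foot plate 65 mm long, 90 wide, 10 thick, flush with the underside, then the handle: 183 mm, 0.22 kg in all. At first blade and foot stand out of the sleeve (foot about 5 mm clear).
- pusher_handle (a point): Centre (half-way up) of the pusher's wooden handle bar, 110 mm long (x), 22 mm wide (y), 26 mm high (z); 124 mm behind the blade's centre (its -x), 13 mm above the pusher's flat underside. Axes as pusher_blade. At first inside the sleeve. The pusher's centre of mass is about 65 mm ahead of this point.
- mat: Fixed black rubber mat on the bench, 260 mm (its x) by 160 mm (its y), 3 mm thick; origin at the centre of its underside.
- frame_center (a point): Centre of a loose cream plastic oval speaker frame lying flat, 160 mm by 100 mm, 10 mm high. Leave alone.
- driver_center (a point): Centre of a loose black loudspeaker driver standing on its magnet, 110 mm in diameter, 56 mm high. Leave alone.
- reel_center (a point): Centre of a loose reel of solder standing on end, 64 mm in diameter, 52 mm high. Leave alone.
Things that resemble listed ones, but are neither listed nor needed, are in the scene too. Leave any blue or turquoise look-alike of the part that bears pusher_blade alone.

How it is judged (in metres and radians):
On the way, in this order (a step that is already met when the one before it is completed fails the run):
1. the pusher is out of its sleeve, flat on the bench and let go ((horizontal distance between pusher_handle and holder above 0.1 m or x of pusher_handle in the frame of holder above 0.052 m) and height (world z) of pusher_handle below 0.022 m and angle between pusher_handle's own z axis and vertical below 0.1 rad and contact force between the fingers and pusher below 0.05 N), for 0.1 s.
2. the pusher is held by its handle, off the bench (distance between the grasp point and pusher_handle below 0.065 m and contact force between the fingers and pusher above 1 N and height (world z) of pusher_blade above 0.045 m), for 0.1 s.
3. the tube lies in the seat (x of tube_center in the frame of track_seat between -0.005 and 0.005 m and z of tube_center in the frame of track_seat between -0.004 and 0.0025 m and linear speed of tube below 0.03 m/s), for 0.2 s.
At the end, for the whole second after the job is handed in: The tube lies at rest in the seat (axis within 5 mm of the seat point along the track, dropped in), and the pusher lies at rest flat (within 6 degrees) on the rubber mat, the centres of its blade and of its handle both over the mat, let go (x of tube_center in the frame of track_seat between -0.005 and 0.005 m and z of tube_center in the frame of track_seat between -0.004 and 0.0025 m and linear speed of each of tube, pusher below 0.02 m/s and x of pusher_handle in the frame of mat between -0.13 and 0.13 m and y of pusher_handle in the frame of mat between -0.08 and 0.08 m and x of pusher_blade in the frame of mat between -0.13 and 0.13 m and y of pusher_blade in the frame of mat between -0.08 and 0.08 m and angle between pusher_handle's own z axis and vertical below 0.1 rad and height (world z) of pusher_handle below 0.024 m and contact force between the fingers and pusher below 0.05 N); the robot touches nothing.
It fails at once if fingers or hand touch the glued tube (contact force between any of the fingers, the arm and tube above 0.3 N).
It fails at once if the tube is not rolled gently: it goes faster than 0.4 m/s (linear speed of tube above 0.4 m/s).
It fails at once if the oval frame, the driver or the reel is moved by more than 20 mm (distance of any of frame_center, driver_center, reel_center from where it was at the start of the episode above 0.02 m).
It also fails if it takes over 64 s, if anything falls off the work surface, if the arm or the gripper's body presses on something with over 40 N, if the wrist force passes 120 N, or if a joint passes its speed limit or range.

## Working session

There is one attempt and no reset: what is moved stays moved. The work goes in short steps, Python scripts to look and compute and a tool call to move; the robot and the scene stay as the last step left them, time stands still between calls to the robot, and variables do not carry over. Pictures are saved under pics/ and viewed, and the job is handed in when it is done.

Besides the shell and the picture viewer there is one more tool, called after "Request:" as a command line: name --pt "numbers of a row" for each row, then --argument value for the rest. jog_arm: Moves the arm, as the interface text tells. Its arguments: {"type":"object","properties":{"increments":{"type":"array"},"hand":{"type":"number"}},"required":["increments"]}

```bash
ls; mkdir -p pics; python3 - <<'E'
from bench import *
import cv2
s=read_state()
print({k:s[k] for k in s})
for n in("side","top"):
    c=calibration(n); print(n,c)
    cv2.imwrite(f"pics/{n}0.png",get_image(n)[:,:,::-1])
E
```

```text
pics
{'clock': 0.0, 'joints': array([-8.73435994e-01,  3.85533177e-01,  6.62898767e-03, -5.40847421e-04,
       -1.19400316e+00, -2.58603032e-01]), 'joint_vel': array([ 0.00018846, -0.00010175,  0.00156281, -0.00017699,  0.0005875 ,
        0.00071146]), 'joint_efforts': array([ 1.41540615e-03, -3.92289555e+01,  1.88402706e+01,  4.18591797e+00,
       -4.54402354e-03, -1.85053381e-05]), 'position': array([ 265.30268097, -565.28481416,  247.23068931]), 'ee_rot': array([-2.17525704e-01,  9.76053990e-01,  1.05283394e-03, -2.62345130e-04]), 'contact_force': array([-0.0493536 , -0.43209118, -1.16632224]), 'wrist_torque': array([0.02878844, 0.07538798, 0.0750658 ]), 'gripper_width': 85.2024445459716}
side {'fx': 416.1386533864466, 'fy': 416.1386533864466, 'cx': 256.536417908339, 'cy': 194.84772163037198, 'position': array([  -99.58261093, -1069.41268416,   758.37985787]), 'rotation': array([ 0.48236109, -0.11635142, -0.21373999,  0.84148996])}
top {'fx': 436.777856310749, 'fy': 436.777856310749, 'cx': 254.0899330434323, 'cy': 187.74895469024807, 'position': array([ 191.48256445,  -48.65332009, 1788.26932598]), 'rotation': array([-0.05419973,  0.04760305,  0.7066363 , -0.70389024])}
```

View pics/side0.png

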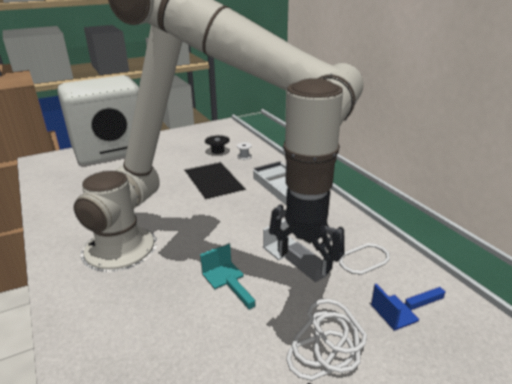

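View pics/top0.png

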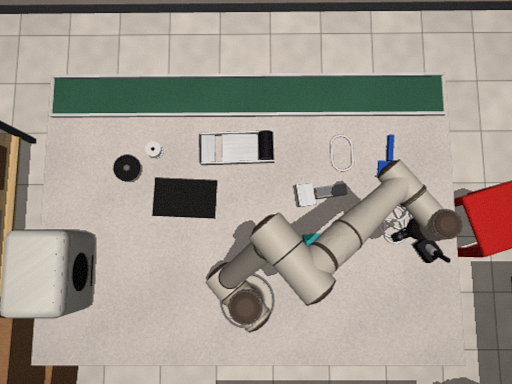

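```bash
cat > h.py <<'E'
import numpy as np, cv2
from scipy.spatial.transform import Rotation as R
from bench import *
def cam(n):
    c=calibration(n); return c,R.from_quat(c["rotation"]).as_matrix(),np.array(c["position"])
def pix2w(n,uv,z):
    c,M,p=cam(n); uv=np.atleast_2d(np.asarray(uv,float))
    d=np.c_[(uv[:,0]-c["cx"])/c["fx"],-(uv[:,1]-c["cy"])/c["fy"],-np.ones(len(uv))]@M.T
    return p+d*((z-p[2])/d[:,2])[:,None]
def w2pix(n,P):
    c,M,p=cam(n); q=(np.atleast_2d(np.asarray(P,float))-p)@M
    return np.c_[c["cx"]+c["fx"]*q[:,0]/-q[:,2],c["cy"]-c["fy"]*q[:,1]/-q[:,2]]
def crop(src,dst,x0,y0,x1,y1,k):
    im=cv2.imread(src)[y0:y1,x0:x1]; cv2.imwrite(dst,cv2.resize(im,None,fx=k,fy=k,interpolation=cv2.INTER_CUBIC))
E
python3 -c "
from h import *
crop('pics/top0.png','pics/top0a.png',190,120,360,220,4.7)
crop('pics/top0.png','pics/top0b.png',100,120,230,220,5.5)
crop('pics/side0.png','pics/side0a.png',180,120,380,280,3.9)
print(w2pix('top',[[0,0,0],[265,-565,250]]),pix2w('top',[[155,180],[185,198]],3))"
```

```text
[[246.34533421 299.65627275]
 [405.81116053 229.40976445]] [[484.95256577 378.77752069   3.        ]
 [409.17264478 252.60761797   3.        ]]
```

View pics/top0a.png

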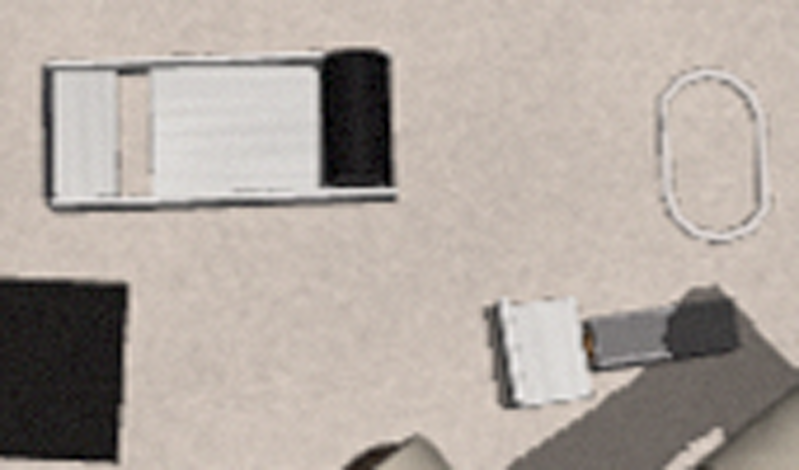

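View pics/side0a.png

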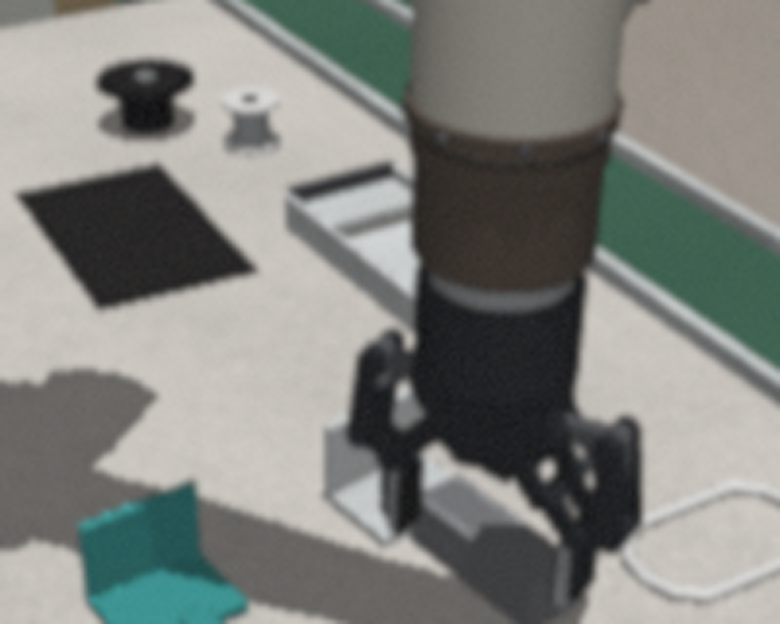

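View pics/top0b.png

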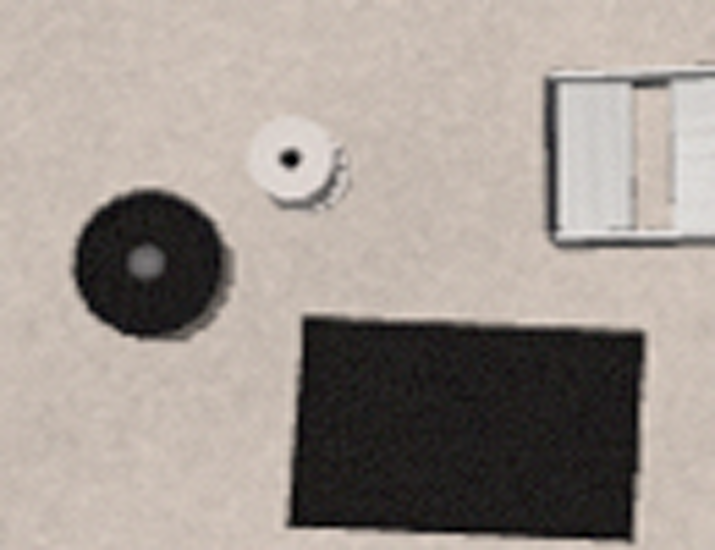

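```bash
python3 -c "
from h import *
crop('pics/top0.png','pics/top0c.png',288,172,352,212,12)
crop('pics/top0.png','pics/top0d.png',194,124,280,172,9)"
```

```text
(no output)
```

View pics/top0c.png

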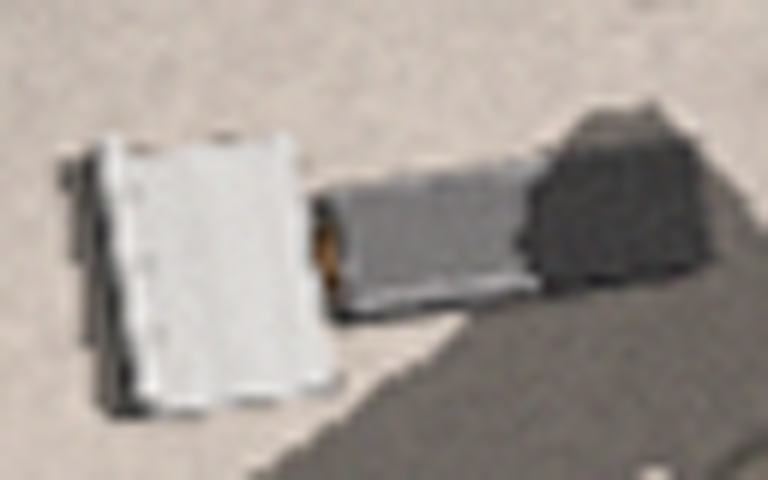

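View pics/top0d.png

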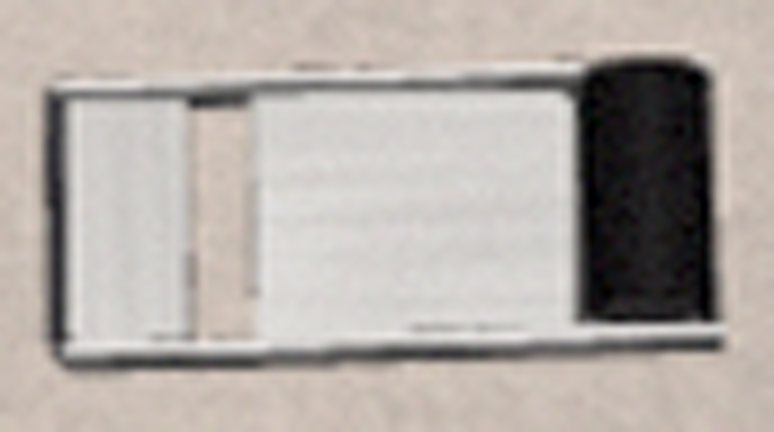

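```bash
cat >> h.py <<'E'
def cw(pts,x0,y0,k,z,n='top'):
    p=(np.array(pts,float)+.5)/k-.5+[x0,y0]; return pix2w(n,p,z)
E
python3 -c "
from h import *
np.set_printoptions(precision=1,suppress=True)
print('nadir',w2pix('top',[191.5,-48.6,0]))
f=lambda p,z:cw(p,288,172,12,z)[:,:2]
print('blade front bottom',f([(72,160),(108,415)],0))
print('blade top front',f([(98,138),(130,405)],70))
print('foot rear',f([(297,132),(332,380)],10))
print('roof',f([(330,190),(345,300),(690,140),(705,255)],42))
g=lambda p,z:cw(p,194,124,9,z)[:,:2]
print('walls top: near wall outer-ish mid', g([(62,352),(722,333)],38))
print('far wall', g([(50,88),(580,72)],38))
print('gap edges', g([(192,100),(190,340)],22),g([(252,100),(255,340)],22))
print('tube', g([(580,70),(580,320),(712,70),(715,320)],45))
h=lambda p,z:cw(p,100,120,5.5,z)[:,:2]
print('mat',h([(304,316),(645,330),(632,541),(289,525)],3))
print('driver',h([(150,263)],56),'reel',h([(290,160)],52))
print('frame',cw([(712,155)],190,120,4.7,10))
"
```

```text
nadir [[258.3 251.1]]
blade front bottom [[ 462.3 -195.6]
 [ 373.9 -206.5]]
blade top front [[ 459.  -198.6]
 [ 370.1 -207.6]]
foot rear [[ 470.1 -272.1]
 [ 384.6 -282.1]]
roof [[ 445.3 -278.7]
 [ 408.  -282.8]
 [ 461.7 -400.1]
 [ 422.7 -403.8]]
walls top: near wall outer-ish mid [[ 550.1  186.3]
 [ 557.4 -113.5]]
far wall [[673.6 193.6]
 [679.7 -49.6]]
gap edges [[671.9 130. ]
 [558.7 129.8]] [[671.7 102.2]
 [558.5 100. ]]
tube [[ 678.7  -49.6]
 [ 562.2  -49.1]
 [ 678.3 -109.8]
 [ 561.9 -110.1]]
mat [[497.4 379.7]
 [485.4 121.8]
 [326.4 130.1]
 [339.3 386.3]]
driver [[528.4 481.7]] reel [[606.4 381.8]]
frame [[ 595.5 -394.4   10. ]]
```

```bash
cat >> h.py <<'E'
def rel(x,y,z,az):
    """jog shift (m) and turn (deg) from present pose to TCP x,y,z with tool-y azimuth az (mod 180 not applied)"""
    s=read_state(); M=R.from_quat(s["ee_rot"]).as_matrix()
    d=M.T@(np.array([x,y,z])-s["position"])/1000
    a=np.degrees(np.arctan2(M[1,1],M[0,1])); t=(a-az+180)%360-180
    print("clock %.2f pos %s az %.2f F %s w %.1f j %s"%(s["clock"],np.round(s["position"],1),a,np.round(s["contact_force"],1),s["gripper_width"],np.round(s["joints"],2)))
    print("shift",np.round(d,4),"turn %.1f"%t)
E
python3 -c "
from h import *
rel(416.5,-206,170,97.2)"
```

```text
clock 0.10 pos [ 265.3 -565.3  247.3] az 115.13 F [-0.1 -1.   0.5] w 85.4 j [-0.87  0.39  0.01 -0.   -1.19 -0.26]
shift [-0.2895  0.261   0.0778] turn 17.9
```

Request:
jog_arm --pt "-0.029 0.026 0.008 2" --pt "-0.058 0.052 0.016 4" --pt "-0.087 0.078 0.023 5.5" --pt "-0.116 0.104 0.031 7" --pt "-0.145 0.13 0.039 9" --pt "-0.174 0.157 0.047 11" --pt "-0.203 0.183 0.055 13" --pt "-0.232 0.209 0.062 15" --pt "-0.261 0.235 0.07 17" --pt "-0.2895 0.261 0.0778 17.9" --hand 1

```text
clock: 1.35
position: [416.7, -204.7, 169.6]
ee_rot: [-0.063, 0.998, 0.001, -0.001]
contact_force: [0.6, 0.3, -0.3]
gripper_width: 85.6
```

```bash
python3 - <<'E'
from h import *
rel(416.5,-206,48,97.2)
for n in("side","top"): cv2.imwrite(f"pics/{n}1.png",get_image(n)[:,:,::-1])
crop('pics/side1.png','pics/side1a.png',190,180,350,300,5)
E
```

```text
clock 1.35 pos [ 416.7 -204.7  169.6] az 97.20 F [ 0.6  0.3 -0.3] w 85.6 j [-0.11  0.19 -0.49 -0.   -0.89 -1.34]
shift [ 0.0002 -0.0015  0.1216] turn -0.0
```

View pics/side1.png

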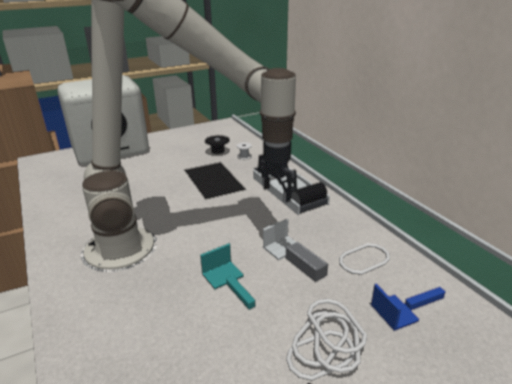

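View pics/side1a.png

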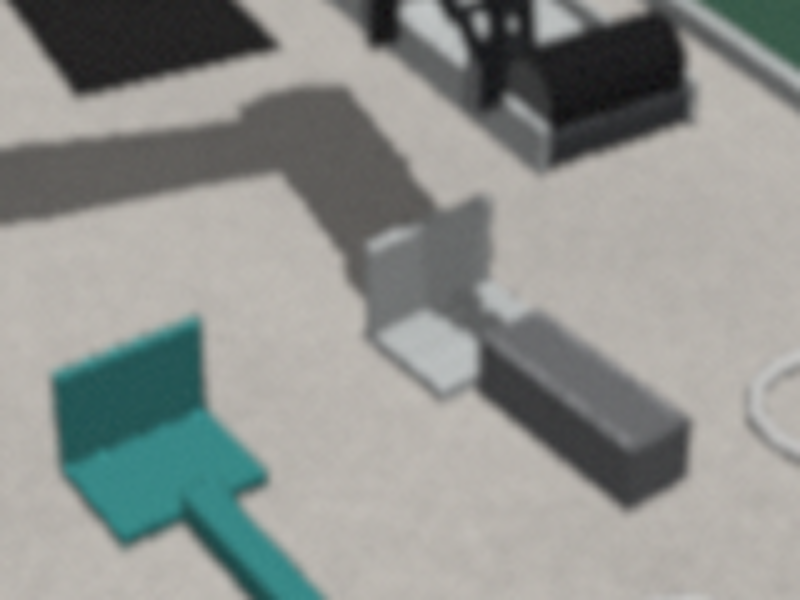

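```bash
python3 - <<'E'
from h import *
np.set_printoptions(precision=1,suppress=True)
f=lambda p,z:cw(p,190,180,5,z,'side')[:,:2]
r=f([(367,245),(487,200)],70);print('blade top',r,r.mean(0))
print('roof front/back',f([(520,310),(630,448),(690,420)],42))
print('sleeve bottom back',f([(630,507),(683,478)],0))
print('foot rear near',f([(370,335),(443,390)],10))
print(w2pix('top',[412,-165,170]))
t=f([(535,118),(675,90)],45);print(t)
E
```

```text
blade top [[ 371.9 -212.8]
 [ 456.2 -206.9]] [ 414.1 -209.8]
roof front/back [[ 436.2 -276.2]
 [ 422.2 -403.9]
 [ 462.9 -400.8]]
sleeve bottom back [[ 425.4 -403.8]
 [ 463.7 -398.8]]
foot rear near [[ 370.5 -218.8]
 [ 382.  -282.8]]
[[289.2 191.4]]
[[ 554.2 -109.3]
 [ 654.8 -124.7]]
```

Request:
jog_arm --pt "0 -0.001 0.03 0" --pt "0 -0.0015 0.06 0" --pt "0 -0.0015 0.09 0" --pt "0 -0.0015 0.11 0" --pt "0 -0.0015 0.12 0" --pt "0 -0.0015 0.12 0"

```text
clock: 2.2
position: [416.4, -205.0, 48.8]
ee_rot: [-0.065, 0.998, 0.001, -0.002]
contact_force: [0.1, -0.7, 0.2]
gripper_width: 85.3
```

Request:
jog_arm --pt "0 0 0 0" --pt "0 0 0 0" --pt "0 0 0 0" --pt "0 0 0 0" --pt "0 0 0 0" --pt "0 0 0 0" --pt "0 0 0 0" --pt "0 0 0 0" --hand -1

```text
clock: 3.2
position: [417.0, -205.1, 49.2]
ee_rot: [-0.065, 0.998, 0.001, -0.001]
contact_force: [1.4, 0.6, 5.0]
gripper_width: 7.2
```

Request:
jog_arm --pt "0 0.012 -0.001 0" --pt "0 0.027 -0.001 0" --pt "0 0.042 -0.001 0" --pt "0 0.057 -0.001 0" --pt "0 0.072 -0.001 0" --pt "0 0.087 -0.001 0" --pt "0 0.102 -0.001 0" --pt "0 0.117 -0.001 0" --pt "0 0.132 -0.001 0" --pt "0 0.145 -0.001 0"

```text
clock: 4.45
position: [398.0, -60.3, 50.6]
ee_rot: [-0.065, 0.998, 0.001, -0.001]
contact_force: [0.2, 0.1, -1.4]
gripper_width: 7.6
```

```bash
python3 - <<'E'
from h import *
rel(416.5,-206,48,97.2)
for n in("side","top"): cv2.imwrite(f"pics/{n}2.png",get_image(n)[:,:,::-1])
crop('pics/side2.png','pics/side2a.png',190,150,350,270,5)
E
```

```text
clock 4.45 pos [398.  -60.3  50.6] az 97.48 F [ 0.2  0.1 -1.4] w 7.6 j [ 0.26  0.3  -0.76 -0.01 -0.51 -1.69]
shift [ 0.0006 -0.1469  0.0022] turn 0.3
```

View pics/side2a.png

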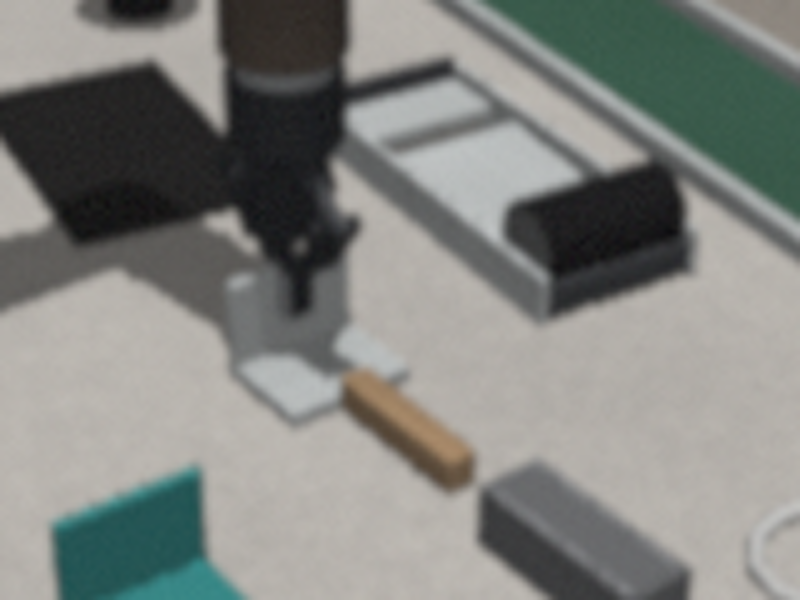

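Request:
jog_arm --pt "0 0 0.0015 0" --pt "0 0 0.0018 0" --pt "0 0 0.0018 0"

```text
clock: 4.92
position: [398.5, -60.2, 49.1]
ee_rot: [-0.066, 0.998, 0.001, -0.001]
contact_force: [-1.3, 2.5, 4.1]
gripper_width: 7.3
```

Request:
jog_arm --pt "0 0 0 0" --pt "0 0 0 0" --pt "0 0 0 0" --pt "0 0 0 0" --pt "0 0 -0.02 0" --pt "0 0 -0.05 0" --pt "0 0 -0.08 0" --pt "0 0 -0.1 0" --hand 1

```text
clock: 5.92
position: [398.9, -60.4, 150.5]
ee_rot: [-0.066, 0.998, 0.001, 0.0]
contact_force: [0.3, 0.1, 0.8]
gripper_width: 85.8
```

```bash
python3 - <<'E'
from h import *
rel(412,-165,120,187.2)
for n in("side","top"): cv2.imwrite(f"pics/{n}3.png",get_image(n)[:,:,::-1])
crop('pics/side3.png','pics/side3a.png',220,180,300,240,10)
crop('pics/top3.png','pics/top3a.png',255,165,335,225,10)
E
```

```text
clock 5.92 pos [398.9 -60.4 150.5] az 97.56 F [0.3 0.1 0.8] w 85.8 j [ 0.25  0.12 -0.64 -0.   -0.81 -1.69]
shift [ 0.0008 -0.1055  0.0302] turn -89.6
```

View pics/side3a.png

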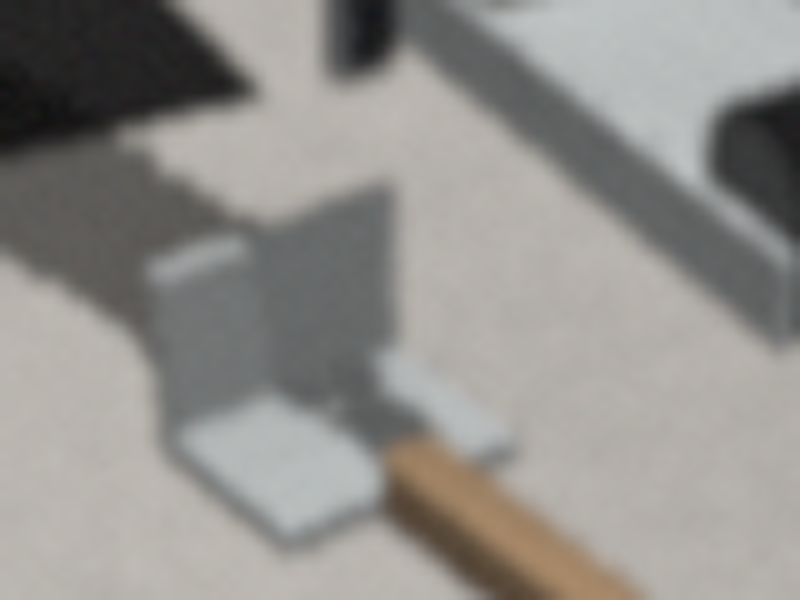

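View pics/top3a.png

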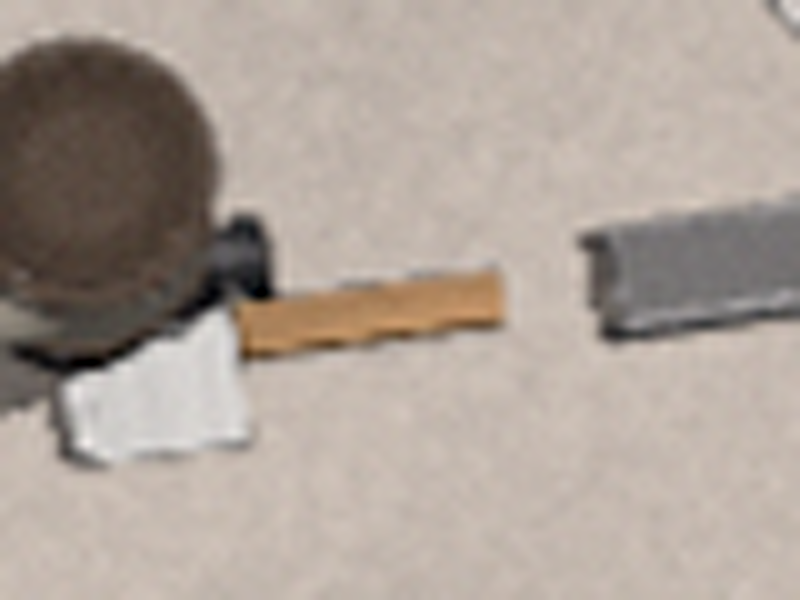

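```bash
cat >> h.py <<'E'
def wood(src,z,roi):
    im=cv2.imread(src); x0,y0,x1,y1=roi
    k=8; c=cv2.resize(im[y0:y1,x0:x1],None,fx=k,fy=k,interpolation=cv2.INTER_CUBIC)
    hsv=cv2.cvtColor(c,cv2.COLOR_BGR2HSV); m=cv2.inRange(hsv,(5,90,80),(25,255,255))
    cs,_=cv2.findContours(m,cv2.RETR_EXTERNAL,cv2.CHAIN_APPROX_NONE); q=max(cs,key=cv2.contourArea)
    b=cv2.boxPoints(cv2.minAreaRect(q)); return cw(b,x0,y0,k,z)[:,:2], cw([np.array(cv2.minAreaRect(q)[0])],x0,y0,k,z)[0,:2]
E
python3 - <<'E'
from h import *
np.set_printoptions(precision=1,suppress=True)
b,c=wood('pics/top3.png',26,(255,165,335,225))
print(b,c)
for i in range(2):
    d=b[i+1]-b[i];print(np.hypot(*d),np.degrees(np.arctan2(d[1],d[0])))
rel(c[0],c[1],120,187.4)
E
```

```text
[[ 417.9 -129.2]
 [ 430.9 -236.7]
 [ 407.5 -239.1]
 [ 394.4 -131.8]] [ 412.7 -184.2]
108.27002734414356 -83.07439390734521
23.58637168522442 -174.06286640938205
clock 6.03 pos [400.  -60.2 151.1] az 97.57 F [-0.4  0.4  0. ] w 85.5 j [ 0.2  0.1 -0.6 -0.  -0.8 -1.7]
shift [ 0.  -0.1  0. ] turn -89.8
```

```bash
python3 -c "
from h import *
rel(409.4,-154.2,120,187.2)"
```

```text
clock 6.03 pos [400.  -60.2 151.1] az 97.57 F [-0.4  0.4  0. ] w 85.5 j [ 0.25  0.11 -0.64 -0.   -0.81 -1.69]
shift [ 0.0032 -0.0945  0.0308] turn -89.6
```

Request:
jog_arm --pt "0 -0.01 0.003 -10" --pt "0.001 -0.02 0.006 -20" --pt "0.001 -0.03 0.01 -30" --pt "0.002 -0.04 0.013 -40" --pt "0.002 -0.05 0.016 -50" --pt "0.003 -0.06 0.02 -60" --pt "0.003 -0.07 0.024 -70" --pt "0.003 -0.085 0.028 -80" --pt "0.0032 -0.0945 0.0308 -89.6" --pt "0.0032 -0.0945 0.0308 -89.6"

```text
clock: 7.28
position: [408.6, -154.5, 118.7]
ee_rot: [0.749, -0.663, -0.001, -0.002]
contact_force: [-0.7, 0.4, -0.6]
gripper_width: 85.4
```

```bash
python3 - <<'E'
from h import *
rel(409.4,-154.2,22,187.2)
cv2.imwrite("pics/side4.png",get_image("side")[:,:,::-1])
crop('pics/side4.png','pics/side4a.png',190,150,350,270,5)
E
```

```text
clock 7.28 pos [ 408.6 -154.5  118.7] az -173.02 F [-0.7  0.4 -0.6] w 85.4 j [ 0.01  0.22 -0.61 -0.01 -0.74  0.12]
shift [ 0.0001 -0.0007  0.0967] turn -0.2
```

View pics/side4a.png

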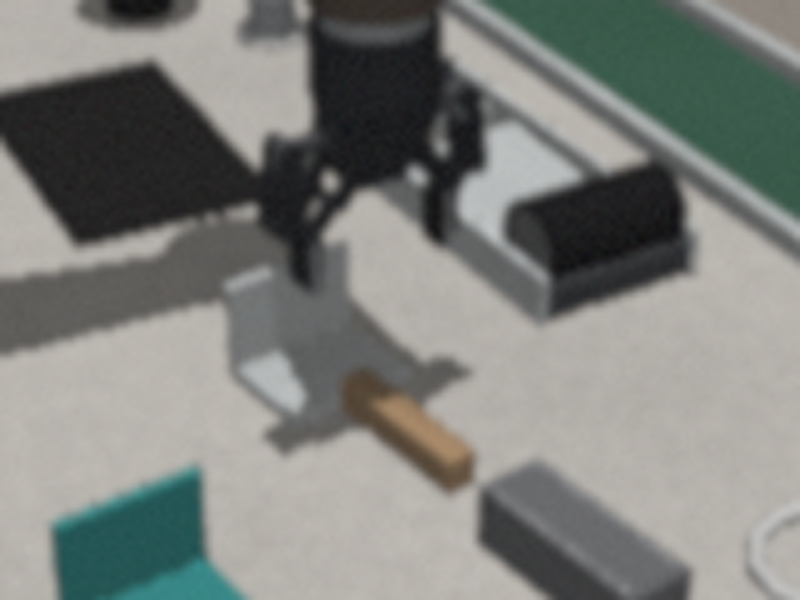

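Request:
jog_arm --pt "0 -0.0007 0.025 0" --pt "0 -0.0007 0.05 0" --pt "0 -0.0007 0.07 0" --pt "0 -0.0007 0.085 0" --pt "0 -0.0007 0.093 0" --pt "0 -0.0007 0.0967 0" --pt "0 -0.0007 0.0967 0"

```text
clock: 8.2
position: [409.7, -153.8, 22.5]
ee_rot: [0.749, -0.663, -0.001, -0.002]
contact_force: [-0.1, -0.3, 0.7]
gripper_width: 85.7
```

Request:
jog_arm --pt "0 0 0 0" --pt "0 0 0 0" --pt "0 0 0 0" --pt "0 0 0 0" --pt "0 0 0 0" --pt "0 0 0 0" --pt "0 0 0 0" --hand -1

```text
clock: 9.07
position: [410.1, -153.8, 22.9]
ee_rot: [0.749, -0.663, -0.0, -0.002]
contact_force: [-1.8, -0.8, 5.6]
gripper_width: 21.1
```

Request:
jog_arm --pt "0 0 -0.01 0" --pt "0 0 -0.025 0" --pt "0 0 -0.045 0" --pt "0 0 -0.065 0" --pt "0 0 -0.08 0" --pt "0 0 -0.08 0"

```text
clock: 9.82
position: [410.3, -154.1, 103.9]
ee_rot: [0.749, -0.663, 0.001, -0.003]
contact_force: [-0.0, -0.4, -1.7]
gripper_width: 20.5
```

```bash
python3 - <<'E'
from h import *
rel(622.4,-242.6,103,181.4)
for n in("side","top"): cv2.imwrite(f"pics/{n}5.png",get_image(n)[:,:,::-1])
crop('pics/side5.png','pics/side5a.png',190,150,350,270,5)
crop('pics/top5.png','pics/top5a.png',240,150,340,225,8)
E
```

```text
clock 9.82 pos [ 410.3 -154.1  103.9] az -173.06 F [-0.  -0.4 -1.7] w 20.5 j [ 0.01  0.24 -0.63 -0.01 -0.69  0.11]
shift [ 0.1135 -0.1999  0.0017] turn 5.5
```

View pics/side5a.png

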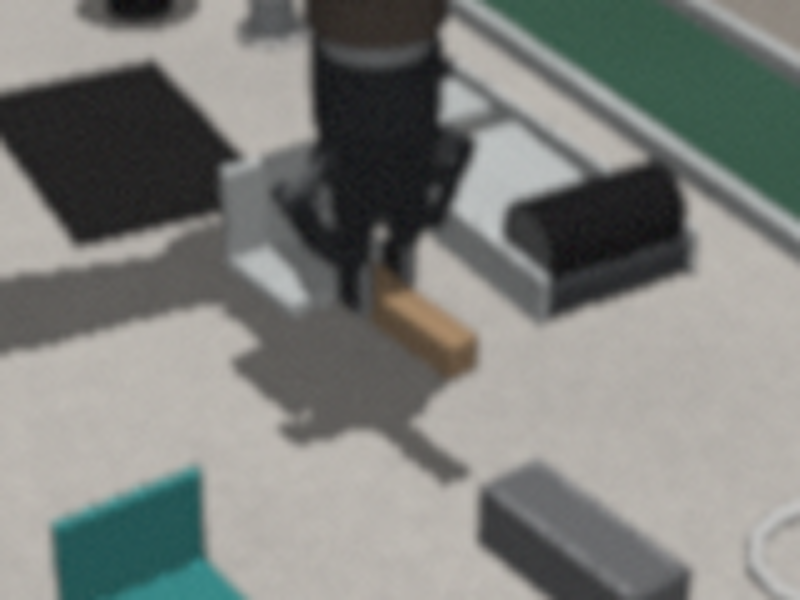

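View pics/top5a.png

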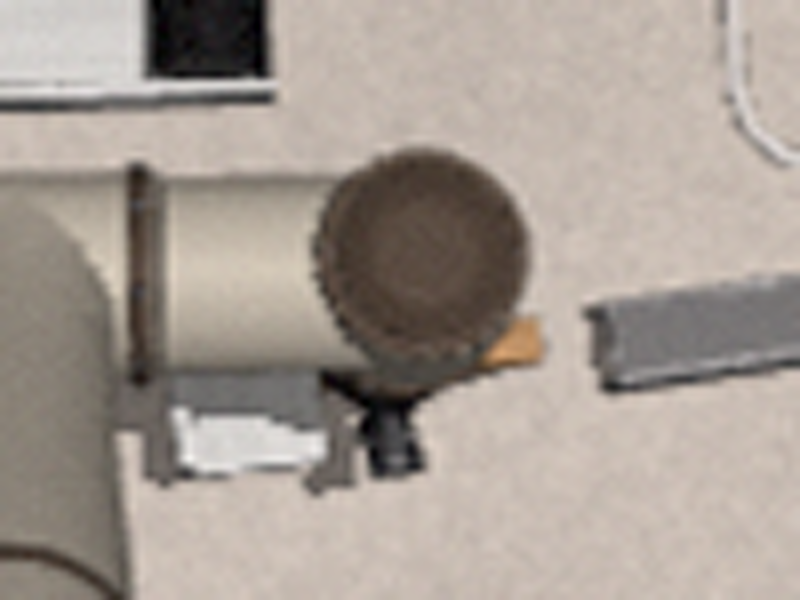

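```bash
cat >> h.py <<'E'
def pusher_pts(yaw=None,off=94,lift=22.9):
    """predicted side-view features, assuming rigid level grip"""
    s=read_state(); M=R.from_quat(s["ee_rot"]).as_matrix(); t=s["position"]
    a=np.arctan2(M[1,1],M[0,1])-np.pi/2
    ux=np.array([np.cos(a),np.sin(a),0]);uy=np.array([-ux[1],ux[0],0]);
    b=t+off*ux; b[2]=t[2]-lift+35
    P={}
    for k,(x,y,z) in dict(topL=(-4,45,35),topLf=(4,45,35),topR=(-4,-45,35),botL=(4,45,-35),footL=(-69,45,-25),handBL=(-179,11,-35),handTL=(-179,11,-9),handTR=(-179,-11,-9),handBR=(-179,-11,-35)).items():
        P[k]=b+x*ux+y*uy+[0,0,z]
    return b,np.degrees(a),P
E
python3 - <<'E'
from h import *
b,a,P=pusher_pts();print(b,a)
for k,v in P.items():
    print(k,np.round((w2pix('side',v)[0]-[190,150]+.5)*5-.5),np.round((w2pix('top',v)[0]-[240,150]+.5)*8-.5))
E
```

```text
[397.90857381 -60.66590745 114.68178801] -263.06977929188525
topL [226. 175.] [194. 464.]
topLf [218. 170.] [177. 466.]
topR [347. 134.] [170. 276.]
botL [223. 268.] [176. 480.]
footL [288. 306.] [325. 460.]
handBL [446. 387.] [536. 366.]
handTL [447. 349.] [542. 359.]
handTR [478. 336.] [536. 314.]
handBR [477. 374.] [530. 322.]
```

Request:
jog_arm --pt "0.008 -0.014 0 0" --pt "0.022 -0.039 0 1" --pt "0.037 -0.065 0 2" --pt "0.053 -0.093 0 3" --pt "0.069 -0.121 0 4" --pt "0.085 -0.149 0 5" --pt "0.1 -0.176 0 5.5" --pt "0.11 -0.194 0 5.5" --pt "0.1135 -0.2 0.0 5.5" --pt "0.1135 -0.2 0.0 5.5"

```text
clock: 11.18
position: [621.2, -242.7, 101.3]
ee_rot: [0.716, -0.698, -0.002, -0.001]
contact_force: [-0.9, 0.7, -1.4]
gripper_width: 20.9
```

```bash
python3 - <<'E'
from h import *
rel(622.4,-242.6,60,181.4)
for n in("side","top"): cv2.imwrite(f"pics/{n}6.png",get_image(n)[:,:,::-1])
crop('pics/side6.png','pics/side6a.png',220,130,380,250,5)
crop('pics/top6.png','pics/top6a.png',190,120,340,225,5.3)
b,a,P=pusher_pts();print(b,a)
for k,v in P.items():
    print(k,np.round((w2pix('side',v)[0]-[220,130]+.5)*5-.5),np.round((w2pix('top',v)[0]-[190,120]+.5)*5.3-.5))
E
```

```text
clock 11.18 pos [ 621.2 -242.7  101.3] az -178.59 F [-0.9  0.7 -1.4] w 20.9 j [-0.13  0.58 -0.06 -0.01 -0.94  0.16]
shift [ 0.0001 -0.0012  0.0413] turn 0.0
[ 618.35058414 -148.35682984  114.18128939] -268.57709502778687
topL [457. 249.] [507. 163.]
topLf [450. 243.] [496. 164.]
topR [573. 214.] [502.  43.]
botL [444. 341.] [490. 185.]
footL [515. 380.] [588. 179.]
handBL [679. 466.] [731. 134.]
handTL [684. 428.] [736. 125.]
handTR [713. 417.] [735.  97.]
handBR [708. 455.] [729. 105.]
```

View pics/side6a.png

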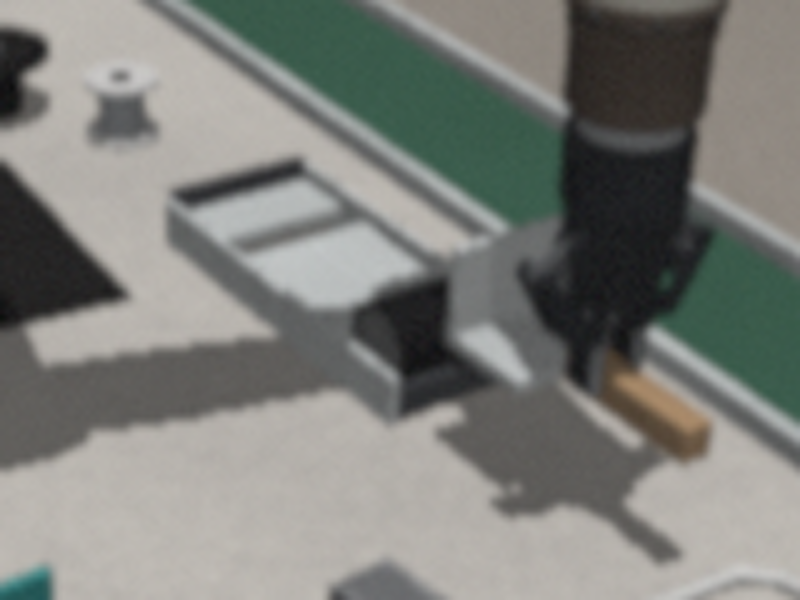

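View pics/top6a.png

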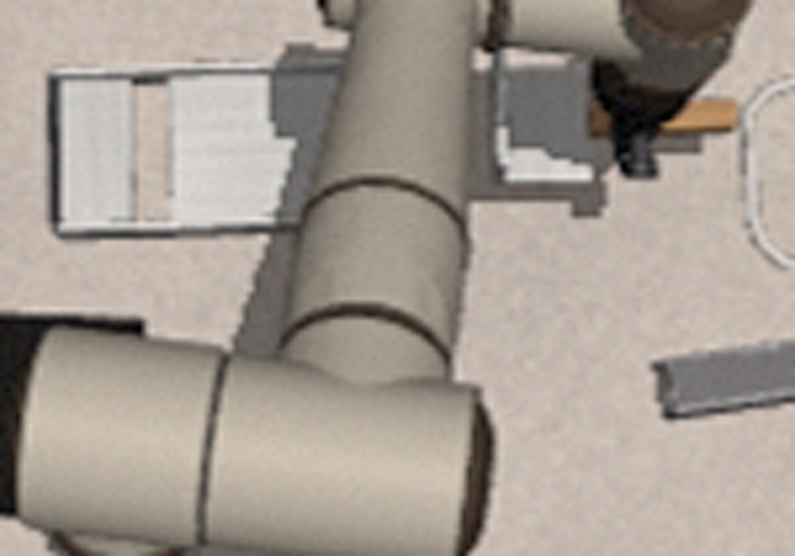

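Request:
jog_arm --pt "0 -0.0012 0.012 0" --pt "0 -0.0012 0.027 0" --pt "0 -0.0012 0.037 0" --pt "0 -0.0012 0.042 0" --pt "0 -0.0012 0.042 0"

```text
clock: 11.9
position: [621.7, -242.1, 59.5]
ee_rot: [0.716, -0.698, -0.002, -0.001]
contact_force: [0.5, -0.0, -1.4]
gripper_width: 21.0
```

Request:
jog_arm --pt "-0.004 0 0 0" --pt "-0.01 0 0 0" --pt "-0.016 0 0 0" --pt "-0.021 0 0 0" --pt "-0.024 0 0 0" --pt "-0.025 0 0 0"

```text
clock: 12.65
position: [621.2, -216.9, 59.7]
ee_rot: [0.716, -0.698, -0.002, -0.001]
contact_force: [-0.1, -0.3, -1.0]
gripper_width: 20.6
```

```bash
python3 - <<'E'
from h import *
rel(622.4,-242.6,59,181.4)
for n in("side",): cv2.imwrite(f"pics/{n}7.png",get_image(n)[:,:,::-1])
crop('pics/side7.png','pics/side7a.png',260,160,360,235,8)
b,a,P=pusher_pts();print(b,a)
for k,v in P.items():
    print(k,np.round((w2pix('side',v)[0]-[260,160]+.5)*8-.5))
E
```

```text
clock 12.65 pos [ 621.2 -216.9   59.7] az -178.55 F [-0.1 -0.3 -1. ] w 20.6 j [-0.09  0.61 -0.12 -0.01 -0.84  0.12]
shift [ 0.0258 -0.0006  0.0006] turn 0.0
[ 618.73843411 -122.89900588   71.73992507] -268.5559779575196
topL [370. 225.]
topLf [358. 217.]
topR [551. 170.]
botL [350. 366.]
footL [459. 430.]
handBL [710. 566.]
handTL [717. 508.]
handTR [763. 491.]
handBR [756. 549.]
```

View pics/side7a.png

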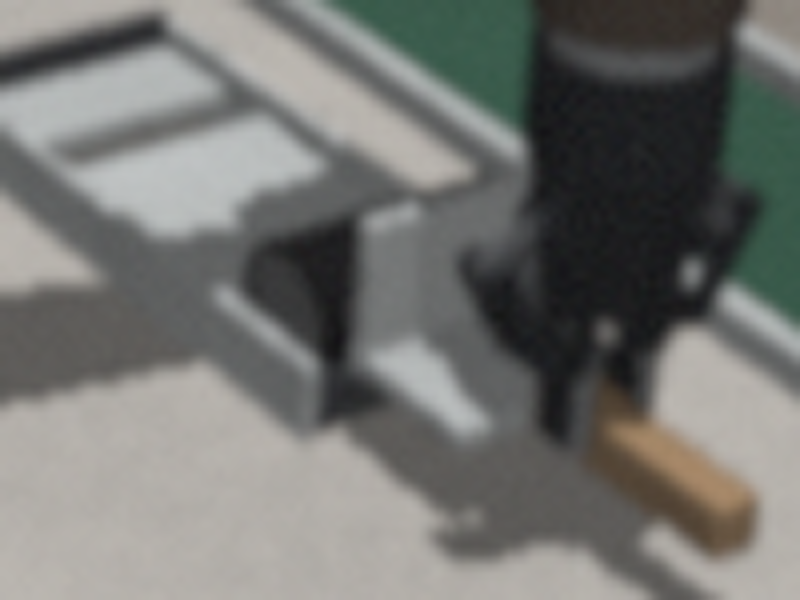

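Request:
jog_arm --pt "-0.003 0 -0.001 0" --pt "-0.006 0 -0.002 0" --pt "-0.009 0 -0.002 0" --pt "-0.012 0 -0.002 0" --pt "-0.016 0 -0.002 0" --pt "-0.02 0 -0.002 0" --pt "-0.025 0 -0.002 0" --pt "-0.03 0 -0.002 0" --pt "-0.035 0 -0.002 0" --pt "-0.04 0 -0.002 0"

```text
clock: 13.95
position: [620.1, -176.5, 61.8]
ee_rot: [0.716, -0.698, -0.002, -0.001]
contact_force: [0.2, -0.2, -1.8]
gripper_width: 20.9
```

```bash
python3 - <<'E'
from h import *
rel(622.4,-242.6,59,181.4)
for n in("side",): cv2.imwrite(f"pics/{n}8.png",get_image(n)[:,:,::-1])
crop('pics/side8.png','pics/side8a.png',240,150,340,225,8)
E
```

```text
clock 13.95 pos [ 620.1 -176.5   61.8] az -178.55 F [ 0.2 -0.2 -1.8] w 20.9 j [-0.03  0.59 -0.15 -0.01 -0.83  0.06]
shift [ 0.0661 -0.0006  0.0025] turn 0.0
```

View pics/side8a.png

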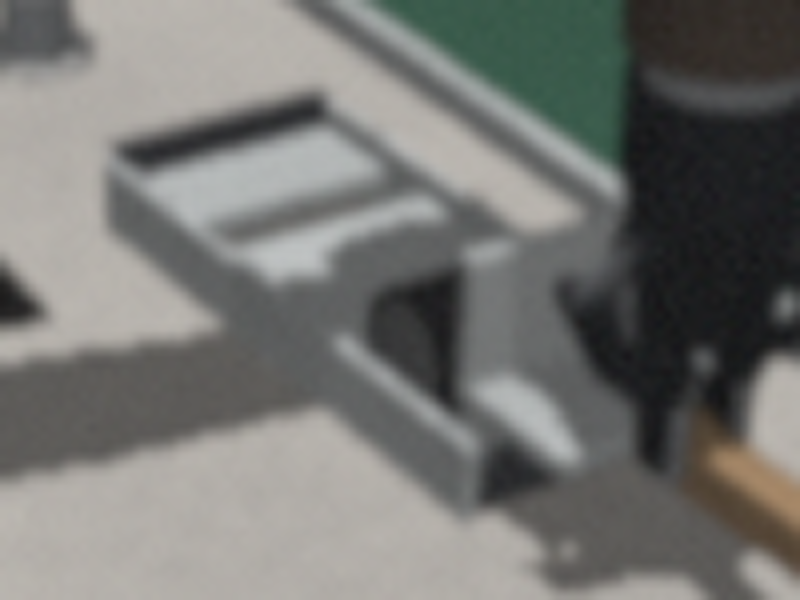

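Request:
jog_arm --pt "-0.004 0 0 0" --pt "-0.009 0 -0.001 0" --pt "-0.015 0 -0.001 0" --pt "-0.021 0 -0.001 0" --pt "-0.027 0 -0.001 0" --pt "-0.033 0 -0.002 0" --pt "-0.039 0 -0.002 0" --pt "-0.044 0 -0.002 0" --pt "-0.048 0 -0.002 0" --pt "-0.051 0 -0.002 0"

```text
clock: 15.25
position: [618.8, -124.8, 64.0]
ee_rot: [0.716, -0.698, -0.002, -0.001]
contact_force: [0.1, -0.7, -2.2]
gripper_width: 20.7
```

Request:
jog_arm --pt "-0.004 0 0 0" --pt "-0.009 0 -0.001 0" --pt "-0.015 0 -0.001 0" --pt "-0.021 0 -0.001 0" --pt "-0.027 0 -0.001 0" --pt "-0.033 0 -0.001 0" --pt "-0.039 0 -0.001 0" --pt "-0.044 0 -0.001 0" --pt "-0.048 0 -0.001 0" --pt "-0.051 0 -0.001 0"

```text
clock: 16.5
position: [617.5, -73.6, 65.3]
ee_rot: [0.716, -0.698, -0.002, -0.001]
contact_force: [-0.4, 0.3, -1.1]
gripper_width: 20.6
```

```bash
python3 - <<'E'
from h import *
rel(622.4,-242.6,59,181.4)
for n in("side","top"): cv2.imwrite(f"pics/{n}9.png",get_image(n)[:,:,::-1])
crop('pics/side9.png','pics/side9a.png',240,150,340,225,8)
crop('pics/top9.png','pics/top9a.png',190,120,290,195,8)
E
```

```text
clock 16.50 pos [617.5 -73.6  65.3] az -178.52 F [-0.4  0.3 -1.1] w 20.6 j [ 0.14  0.56 -0.21 -0.01 -0.8  -0.11]
shift [ 0.1691 -0.0006  0.0055] turn 0.1
```

View pics/side9a.png

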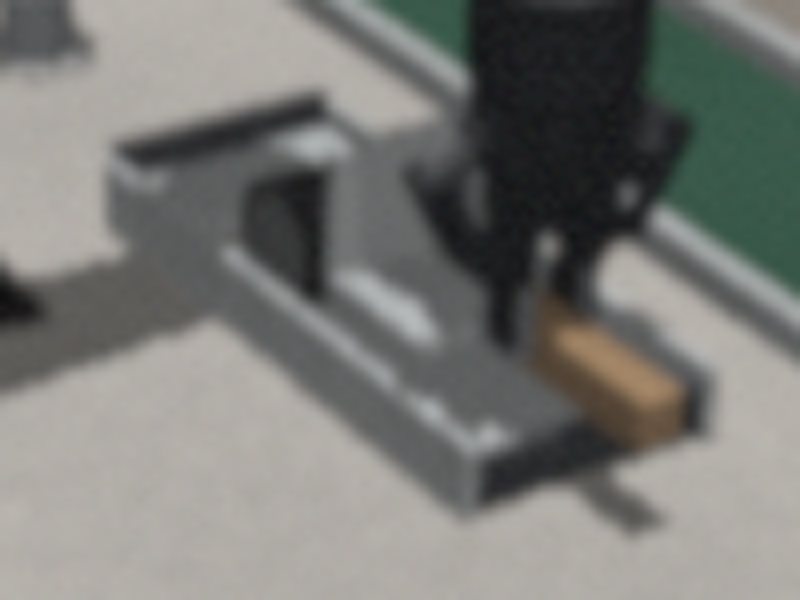

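View pics/top9a.png

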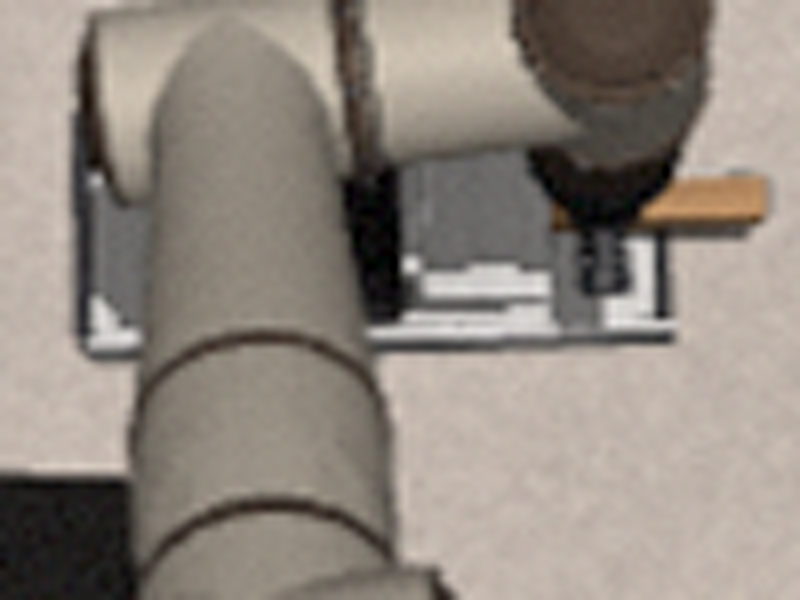

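```bash
python3 - <<'E'
from h import *
f=lambda p,z:cw(p,190,120,8,z)[:,:2]
print(f([(402,240)],55),f([(402,300)],55),f([(418,270)],110), f([(665,300)],28))
g=lambda p,z:cw(p,240,150,8,z,'side')[:,:2]
print('side blade rear top near',g([(330,170)],112.4), 'L front', g([(325,165)],112.4))
print(pusher_pts()[0])
E
```

```text
[[600.05797518  24.66174751]] [[568.94973998  24.6152987 ]] [[571.97131096  14.45240475]] [[ 574.11461663 -109.49740621]]
side blade rear top near [[559.51893909   1.71682599]] L front [[560.06133631   6.72796733]]
[615.04239447  20.45798335  77.37204945]
```

Request:
jog_arm --pt "-0.004 0 0 0" --pt "-0.009 0 -0.001 0" --pt "-0.015 0 -0.001 0" --pt "-0.021 0 -0.001 0" --pt "-0.027 0 -0.001 0" --pt "-0.032 0 -0.001 0" --pt "-0.036 0 -0.001 0" --pt "-0.039 0 -0.001 0" --pt "-0.041 0 -0.001 0" --pt "-0.043 0 -0.001 0"

```text
clock: 17.85
position: [616.3, -30.5, 66.4]
ee_rot: [0.716, -0.698, -0.002, -0.001]
contact_force: [0.7, -0.4, -1.1]
gripper_width: 20.6
```

Request:
jog_arm --pt "-0.0015 0 0 0" --pt "-0.003 0 0 0" --pt "-0.0045 0 0 0" --pt "-0.006 0 0 0" --pt "-0.007 0 0 0" --pt "-0.007 0 0 0"

```text
clock: 18.6
position: [616.1, -23.4, 66.5]
ee_rot: [0.716, -0.698, -0.002, -0.001]
contact_force: [-0.6, 0.2, -3.0]
gripper_width: 20.5
```

```bash
python3 - <<'E'
from h import *
rel(622.4,-242.6,59,181.4)
print(pusher_pts()[0])
for n in("side","top"): cv2.imwrite(f"pics/{n}10.png",get_image(n)[:,:,::-1])
crop('pics/side10.png','pics/side10a.png',240,130,340,205,8)
crop('pics/top10.png','pics/top10a.png',190,120,290,195,8)
E
```

```text
clock 18.60 pos [616.1 -23.4  66.5] az -178.51 F [-0.6  0.2 -3. ] w 20.5 j [ 0.22  0.55 -0.22 -0.01 -0.8  -0.19]
shift [ 0.2193 -0.0006  0.0065] turn 0.1
[613.68999891  70.57131418  78.55872318]
```

View pics/side10a.png

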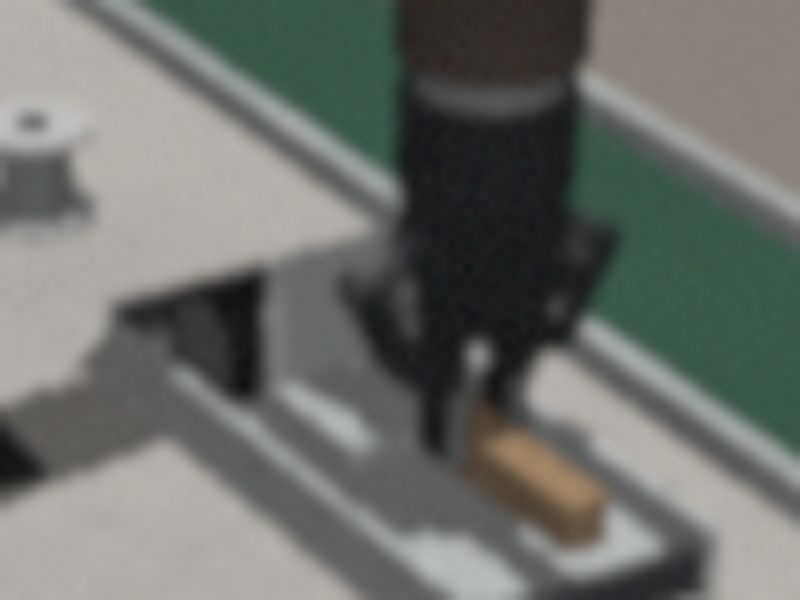

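View pics/top10a.png

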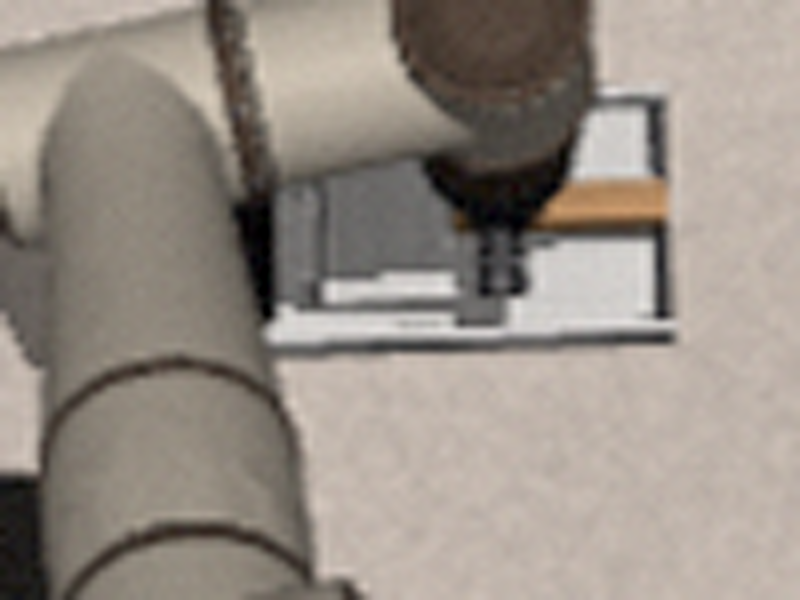

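```bash
cat >> h.py <<'E'
def tubeend(y,z,x0,y0,k,r=30,n='side',xe=None):
    xe=614.0-0.0247*(y-100)-55 if xe is None else xe
    c=np.array([xe,y,z]); d={'c':(0,0),'up':(0,r),'dn':(0,-r),'fw':(r,0),'bk':(-r,0)}
    return {q:np.round((w2pix(n,c+[0,a,b])[0]-[x0,y0]+.5)*k-.5) for q,(a,b) in d.items()}
E
python3 - <<'E'
from h import *
print('seat',tubeend(116,50.7,240,130,8));print('edge',tubeend(105,54.7,240,130,8))
print('top seat',tubeend(116,50.7,190,120,8,n='top'));print('top edge',tubeend(105,54.7,190,120,8,n='top'))
im=cv2.imread('pics/side10.png'); im=cv2.convertScaleAbs(im,alpha=2.2)
cv2.imwrite('pics/x.png',im); crop('pics/x.png','pics/side10b.png',240,150,290,190,16)
E
```

```text
seat {'c': array([197., 351.]), 'up': array([197., 292.]), 'dn': array([197., 408.]), 'fw': array([166., 325.]), 'bk': array([229., 378.])}
edge {'c': array([209., 353.]), 'up': array([209., 294.]), 'dn': array([209., 410.]), 'fw': array([178., 326.]), 'bk': array([242., 380.])}
top seat {'c': array([222., 323.]), 'up': array([217., 310.]), 'dn': array([228., 335.]), 'fw': array([163., 323.]), 'bk': array([281., 322.])}
top edge {'c': array([243., 320.]), 'up': array([238., 308.]), 'dn': array([248., 333.]), 'fw': array([184., 321.]), 'bk': array([303., 320.])}
```

View pics/side10b.png

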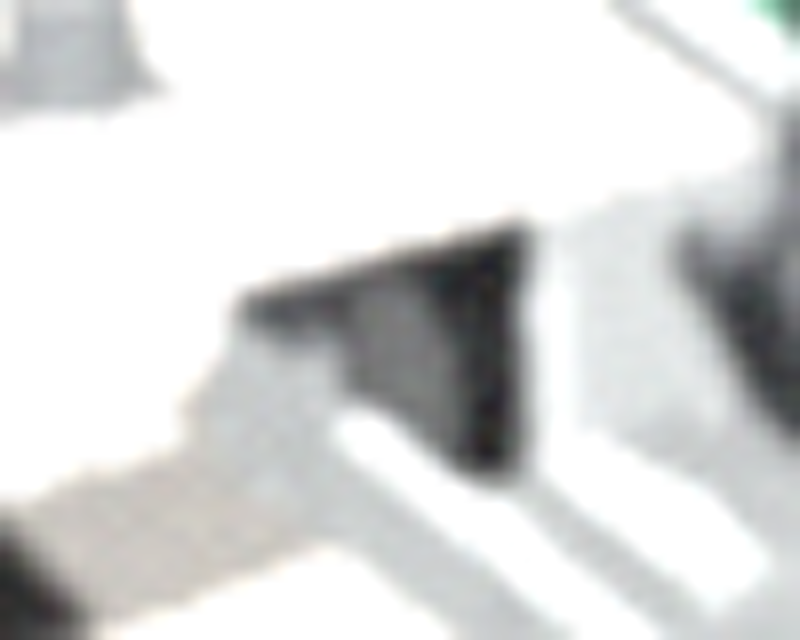

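Request:
jog_arm --pt "0.003 0 0 0" --pt "0.007 0 0 0" --pt "0.011 0 0 0" --pt "0.014 0 0 0" --pt "0.015 0 0 0"

```text
clock: 19.32
position: [616.6, -38.8, 66.4]
ee_rot: [0.716, -0.698, -0.002, -0.001]
contact_force: [0.3, 0.1, -0.9]
gripper_width: 20.8
```

```bash
python3 - <<'E'
from h import *
rel(622.4,-242.6,59,181.4)
im=get_image("side")[:,:,::-1]; cv2.imwrite("pics/side11.png",im)
cv2.imwrite('pics/x.png',cv2.convertScaleAbs(im,alpha=2.2)); crop('pics/x.png','pics/side11b.png',240,150,290,190,16)
E
```

```text
clock 19.32 pos [616.6 -38.8  66.4] az -178.54 F [ 0.3  0.1 -0.9] w 20.8 j [ 0.2   0.55 -0.22 -0.01 -0.8  -0.17]
shift [ 0.2039 -0.0006  0.0065] turn 0.1
```

View pics/side11b.png

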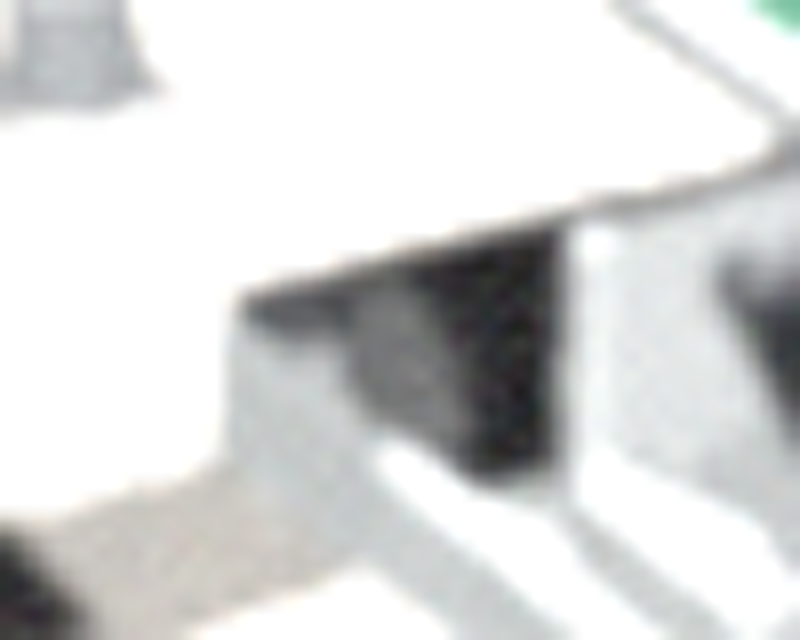

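Request:
jog_arm --pt "0.008 0 0 0" --pt "0.018 0 -0.006 0" --pt "0.022 0 -0.016 0" --pt "0.022 0 -0.03 0" --pt "0.022 0 -0.045 0" --pt "0.022 0 -0.06 0" --pt "0.022 0 -0.07 0" --pt "0.022 0 -0.07 0"

```text
clock: 20.38
position: [617.7, -60.9, 137.5]
ee_rot: [0.716, -0.698, -0.001, -0.002]
contact_force: [0.1, 1.1, -2.2]
gripper_width: 20.9
```

```bash
python3 - <<'E'
from h import *
rel(410.5,222.5,137,177.3)
im=get_image("side")[:,:,::-1]; cv2.imwrite("pics/side12.png",im); 
cv2.imwrite('pics/x.png',cv2.convertScaleAbs(im,alpha=1.5)); crop('pics/x.png','pics/side12a.png',220,110,330,190,7)
im=get_image("top")[:,:,::-1]; cv2.imwrite("pics/top12.png",im); 
E
```

```text
clock 20.38 pos [617.7 -60.9 137.5] az -178.52 F [ 0.1  1.1 -2.2] w 20.9 j [ 0.16  0.47 -0.15 -0.01 -0.95 -0.13]
shift [-0.2886  0.1998  0.0016] turn 4.2
```

View pics/side12a.png

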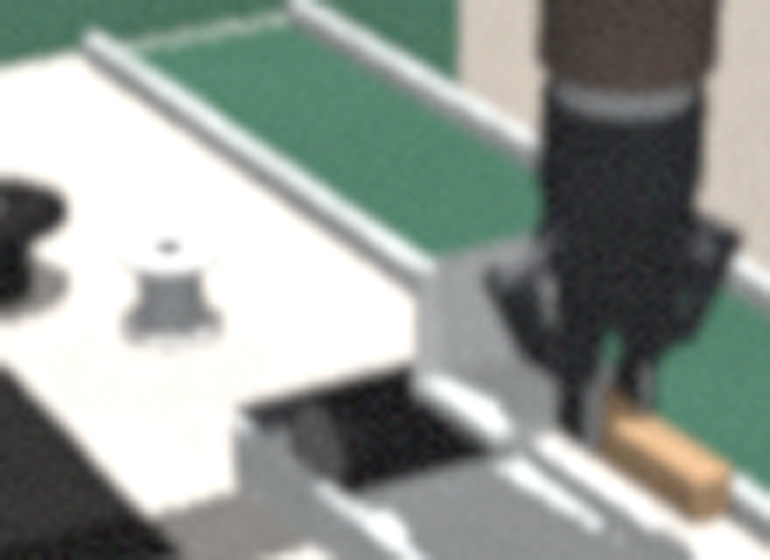

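Request:
jog_arm --pt "-0.01 0.015 0 0" --pt "-0.03 0.04 0 0" --pt "-0.065 0.07 0 1" --pt "-0.1 0.1 0 2" --pt "-0.14 0.13 0 3" --pt "-0.18 0.155 0 4" --pt "-0.22 0.175 0 4.2" --pt "-0.255 0.19 0 4.2" --pt "-0.278 0.197 0 4.2" --pt "-0.2886 0.2 0.0 4.2"

```text
clock: 21.72
position: [408.8, 223.3, 137.2]
ee_rot: [-0.691, 0.723, 0.002, 0.0]
contact_force: [1.1, -1.1, -2.7]
gripper_width: 20.5
```

Request:
jog_arm --pt "-0.0 0 0.015 0" --pt "0 0 0.035 0" --pt "0 0 0.055 0" --pt "0 0 0.07 0" --pt "0 0 0.08 0" --pt "0 0 0.085 0" --pt "0 0 0.085 0"

```text
clock: 22.6
position: [408.8, 223.5, 52.2]
ee_rot: [-0.691, 0.723, 0.002, 0.0]
contact_force: [-0.1, -0.2, -1.6]
gripper_width: 20.5
```

```bash
python3 - <<'E'
from h import *
rel(410.5,222.5,26.5,177.3)
b,a,P=pusher_pts();print(b,a)
for k,v in P.items(): print(k,np.round((w2pix('side',v)[0]-[150,120]+.5)*6-.5),end=' ')
for n in("side","top"): cv2.imwrite(f"pics/{n}13.png",get_image(n)[:,:,::-1])
crop('pics/side13.png','pics/side13a.png',150,120,280,215,6)
crop('pics/top13.png','pics/top13a.png',130,110,280,230,5)
E
```

```text
clock 22.60 pos [408.8 223.5  52.2] az 177.35 F [-0.1 -0.2 -1.6] w 20.5 j [ 0.85  0.38 -0.61 -0.01 -0.58 -0.89]
shift [ 0.001  -0.0019  0.0256] turn 0.0
[413.10211912 317.41196913  64.25259162] 87.3483620849128
topL [270. 196.] topLf [266. 191.] topR [404. 169.] botL [276. 290.] footL [312. 323.] handBL [427. 402.] handTL [425. 364.] handTR [460. 356.] handBR [462. 394.]
```

View pics/side13a.png

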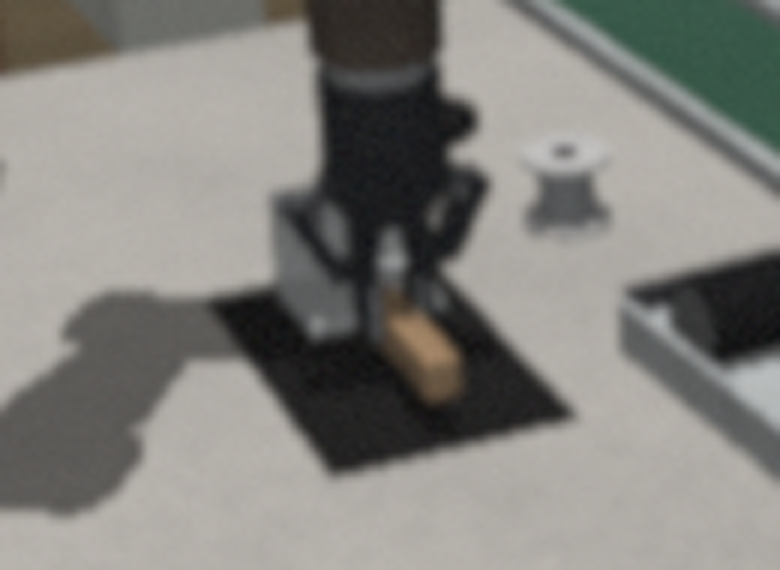

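View pics/top13a.png

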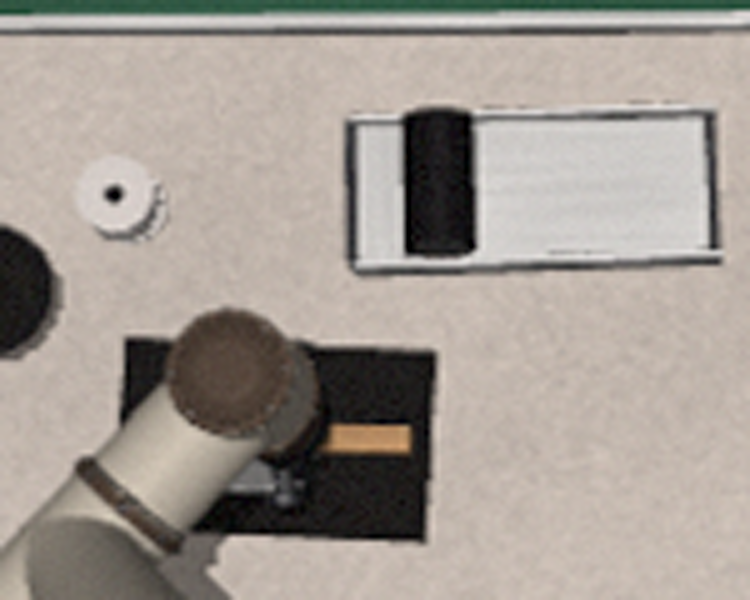

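Request:
jog_arm --pt "0 0 0.006 0" --pt "0 0 0.013 0" --pt "0 0 0.018 0" --pt "0 0 0.022 0" --pt "0 0 0.024 0" --pt "0 0 0.0255 0" --pt "0 0 0.026 0" --pt "0 0 0.026 0"

```text
clock: 23.7
position: [409.0, 224.0, 26.7]
ee_rot: [-0.691, 0.723, 0.002, 0.001]
contact_force: [-0.2, -0.0, -1.5]
gripper_width: 20.9
```

```bash
python3 - <<'E'
from h import *
rel(410.5,222.5,26.5,177.3)
E
```

```text
clock 23.70 pos [409.  224.   26.7] az 177.36 F [-0.2 -0.  -1.5] w 20.9 j [ 0.85  0.42 -0.63 -0.01 -0.51 -0.89]
shift [ 0.0014 -0.0016  0.0002] turn 0.1
```

Not yet touching; ease down a little more, then let go.

Request:
jog_arm --pt "0 0 0.001 0" --pt "0 0 0.0015 0" --pt "0 0 0.0015 0"

```text
clock: 24.08
position: [409.1, 224.1, 26.0]
ee_rot: [-0.691, 0.723, 0.002, 0.001]
contact_force: [-2.0, -1.0, 5.2]
gripper_width: 20.5
```

Request:
jog_arm --pt "0 0 0 0" --pt "0 0 0 0" --pt "0 0 0 0" --pt "0 0 0 0" --pt "0 0 0 0" --pt "0 0 -0.015 0" --pt "0 0 -0.04 0" --pt "0 0 -0.08 0" --pt "0 0 -0.12 0" --pt "0 0 -0.15 0" --hand 1

```text
clock: 25.32
position: [409.3, 223.5, 177.8]
ee_rot: [-0.691, 0.723, 0.002, 0.002]
contact_force: [0.1, -0.3, -0.7]
gripper_width: 85.6
```

Request:
jog_arm --pt "0.03 0 0 0" --pt "0.08 0 0 0" --pt "0.13 0 0 0" --pt "0.18 0 0 0" --pt "0.2 0 0 0" --pt "0.2 0 0 0"

```text
clock: 26.08
position: [399.8, 22.6, 176.5]
ee_rot: [-0.69, 0.724, 0.002, 0.002]
contact_force: [-0.2, 0.9, -0.2]
gripper_width: 85.2
```

```bash
python3 - <<'E'
from h import *
np.set_printoptions(precision=1,suppress=True)
rel(410.5,222.5,26.5,177.3)
for n in("side","top"): cv2.imwrite(f"pics/{n}14.png",get_image(n)[:,:,::-1])
crop('pics/side14.png','pics/side14a.png',150,120,280,215,6)
crop('pics/top14.png','pics/top14a.png',90,110,280,230,4)
b,c=wood('pics/top14.png',29,(140,160,230,225)); print(b,c)
d=(c-[412.1,254.5]); e=np.array([np.cos(np.radians(87.3)),np.sin(np.radians(87.3))]); print('handle in mat',d@e,d@[-e[1],e[0]])
E
```

```text
clock 26.07 pos [399.8  22.6 176.5] az 177.23 F [-0.2  0.9 -0.2] w 85.2 j [ 0.5  0.1 -0.6 -0.  -0.9 -0.5]
shift [-0.2 -0.   0.2] turn -0.1
[[410.6 184.1]
 [410.6 183.6]
 [407.1 182.9]
 [407.  183.4]] [408.8 183.5]
handle in mat -71.08897097983572 -0.07129895593433089
```

View pics/side14a.png

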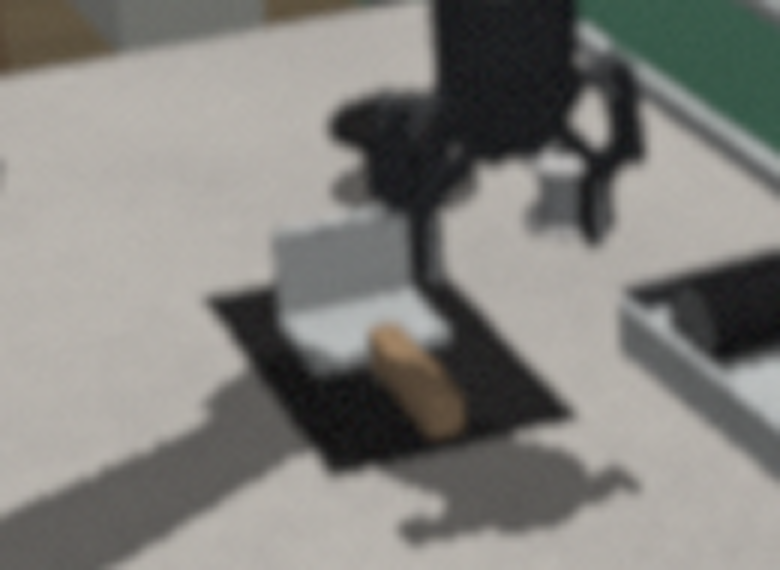

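View pics/top14a.png

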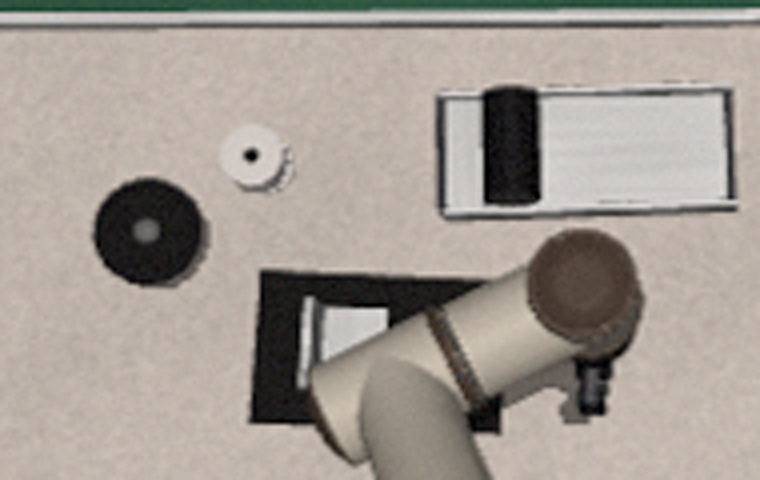

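```bash
python3 - <<'E'
from h import *
g=lambda p,z:cw(p,90,110,4,z)[:,:2]
t=g([(484,150),(540,150)],50);print('tube',t,t.mean(0),'blade top',g([(307,345)],73))
print('reel',g([(251,155)],52),'driver',g([(147,231)],56))
print(job_done())
E
```

```text
tube [[612.06699553 144.03339661]
 [611.75169843  86.86511166]] [611.90934698 115.44925414] blade top [[409.4464763  314.93249396]]
reel [[607.6713257  381.62731092]] driver [[528.5575076  483.70528153]]
the job is handed in; nothing more can be done
None
```

I completed the whole sequence and handed the job in at about 26 s of the 64 s; `job_done()` gives no verdict, so the result rests on my own checks.

I drew the pusher out of its sleeve by the blade, set it flat on the bench and let go. I then took it again by its handle and rolled the tube slowly up the track. It dropped into the seat and stayed there when the blade backed away. I laid the pusher on the mat, let go and moved the arm clear.

**Tube:** its axis is at y ≈ 115 mm, and I had measured the seat at about 116 mm. The 4 mm drop I judged from the pictures only. The fingers and hand stayed clear of the tube throughout.

**Pusher:** it lies flat by eye in the side view, well inside the mat's edges, with the blade's centre about 60 mm from the mat's centre. My last handle measurement failed because the arm hid most of it and the colour mask found only a sliver. The handle position therefore rests on the side picture and the placing pose.

**Other parts:** the reel and driver are within about 2 mm of where they started. I didn't re-measure the oval frame, but nothing came near it at its height.

**Doubt during the push:** the side view put the handle's rear end up to about 4 mm higher than a level grip would. I raised the pusher a few millimetres in case the blade was drooping, and saw no effect from it.

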